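# Rock the tight locating block out of the marking fixture

### The arm

A 6-joint arm with a two-finger parallel gripper is mounted at the origin on the work surface. World frame = base frame: x ahead of the robot, y to its left, z up, the work surface at z = 0. Lengths are in m, angles in rad, forces in N, time in s.
With the tool pointing down it reaches from about 0.35 to 0.775 m from the base axis. Payload 7.3 kg.
Tool frame: the origin (TCP) lies between the finger pads; the fingertips stand 8 mm ahead of it and the grasp point (between the pads) lies 11 mm behind it (robot.nose_length is the distance from the TCP to the fingertips, in m); z points along the fingers, y is the line along which they close (so a half turn about z gives the same grasp; the last joint's range is limited). The gripper opens to 92 mm and grips with 3 to 60 N. Pads are 19 mm wide; open, the fingers measure 130 mm over their backs; the gripper's body (75 mm by 190 mm) begins 47 mm behind the grasp point.
Start: joints at [1.003, 0.342, 1.524, -0, 1.275, -0.146], TCP at [0.215, 0.479, 0.235] pointing down, gripper open.
Joint ranges: [-2.53, 2.53], [-0.77, 2.02], [0.04, 2.7], [-1, 4.14], [0.28, 2.66], [-3.11, 3.11]. Speed limits (rad/s): [2.57, 2.57, 3.14, 3.14, 3.14, 3.14].

### API

Orientations are given as [roll, pitch, yaw] about the fixed x, y, z axes, in that order (R = Rz(yaw) Ry(pitch) Rx(roll)).
In Python, from cell import robot gives the robot as it stands. The module is installed in compiled form; this text tells all that it offers.
- The arm moves only by the shell command python3 -m jog 'ROWS' [FORCE]. ROWS is JSON, a list that holds one entry, the list of rows, each a list of 5 numbers: the gripper's target within -1 to 1 (fully open at 1, half-way at 0, shut at -1), then the shift along the tool's x, y, z in m, then the turn about the tool's z in rad. A call has 1 to 5 rows; each row is the pose to reach, as a shift and turn from the pose commanded when the call began, along the tool's axes at that moment; what a row does not reach only later rows make up. A row lasts 1/12 s, in which the tool goes at most 41.7 mm and 7.16 degrees, less where a joint would pass 70% of its speed; a pose out of reach is approached as far as the arm can. A call with a gripper value outside its range is refused whole. The fingers move at their own pace and stop on an object; FORCE is the grip in N (left out, the last holds). Time passes only in rows, so rows that repeat a pose let the fingers close. It gives the time, the measured TCP pose, the force, the opening and the grip force at its end, in the units of the state.
- robot.observe(): the state, without advancing time (a new reading comes with each control period).
- robot.read_camera(name): name is "scene" or "top" or "wrist"; returns the picture (400x640x3 uint8, red, green, blue); there is no depth.
- robot.camera_model(name): a dict with "camera_matrix" (3x3 intrinsics, pixels), "position" and "attitude" of the camera in the world; the wrist camera has in their place "mount" (4x4, takes a point from camera to tool coordinates, whose origin is the TCP and whose axes are the flange's). Camera axes: x right, y down, z forward; pixel columns grow to the right and rows downward; lengths in m; the calibration is good to about 2 mm. A picture is of the moment at which its call begins: read the wrist's pose just before it. camera_model takes no time and is no camera call.
- robot.hand_in(): hands the job in; it is judged then, once.
The state is a dict: "time": time; "qpos": joint angles; "qvel": joint speeds; "joint_efforts": joint torques, N m; "tool_pos": TCP position; "tool_rot": TCP orientation; "contact_force": force on the tool from outside, world axes, zero at the start; "torque": the same for the moment, N m; "opening": finger opening in m; "grip_force": force on a finger pad.
Only numpy, scipy, OpenCV 4.12 (cv2) and the standard library are available. Lean on these libraries where they do the work, as an engineer would, in place of code of your own. Each camera call takes 0.05 s, during which the arm holds its last target. There are 200 camera calls.

### The job

On the laser-marking bench, first turn the fixture's lock ring by its upright peg until the peg lines up with the raised bar that marks locked, and leave it there. Then grip the steel locating block that is stuck tight in the fixture's slot and rock it side to side along the slot, a good 6 to 10 degrees each way and at least twice to each side while its foot is still in the slot, until it comes free. Finish while holding it still and upright over its slot, just clear (1 to 3 cm above the fixture's slot walls), without disturbing the things lying around.

Things in the scene. Friction and masses are not known exactly. Their poses are not given: they have to be found in the camera images.
- nest: the fixture, fixed to the table: a 240 x 240 x 12 mm square aluminium plate with a round dark steel puck (110 mm across) in the middle and a slot on top of it. Origin: centre of the plate's underside, on the axis of puck, ring and slot. Its y axis runs along the slot (side to side), x across it; its -x side, with the mark, roughly faces the robot
- lock_ring (a joint): flat knurled steel ring round the puck (118 mm inner, 184 mm outer diameter, top 25 mm above the table), turning stiffly (0.25 N m, stays where left) about the upright axis through the fixture's origin. 0 = locked, peg in line with the raised bar; positive = clockwise of that seen from above, so lock it by turning it counter-clockwise. Starts at 0.6 to 1.1, can overrun the mark to -0.25
- peg (a point): the upright round peg on the lock ring, 16 mm diameter, from 25 to 66 mm above the table, 75 mm from the ring's axis; this point is on the peg's axis 50 mm above the table
- slot (a point): centre of the slot's floor, 30 mm above the table; the top of the slot's walls is 54 mm above the table. Slot 16 mm wide (x): a fixed wall at -x, a spring jaw at +x that presses on the foot with about 35 N; 44 mm long (y), 10 mm longer than the foot at either end, so the block can lean at least 12 degrees each way, rocking on the ends of its foot. Walls reach 48 mm from the axis along x, 35 mm along y
- mark (a point): the raised bar on the fixture's plate that marks locked, 22 mm long (radially) and 6 mm wide, outside the ring; this point is the centre of its top, 107 mm from the ring's axis along the fixture's -x
- block: steel locating block, about 0.22 kg: foot 16 (x) x 24 (y) x 36 mm tall below a head 26 (x) x 36 (y) x 36 mm tall. Origin: centre of the foot's underside; z up; axes along the fixture's. Starts home on the slot's floor, its lower 24 mm gripped. Straight up it sticks (some 50 N); leaning it along y takes only about 1.3 N m, and 2 to 4 mm of lift with each lean walks it out
- block_head (a point): centre of the block's head, 54 mm above the block's origin (84 mm above the table at the start). Grip here, across the head's 36 mm (fingers closing along the fixture's y), so that it cannot turn in the fingers
- ring_stack: bystander: stack of sealing rings, 62 mm across, 64 mm tall; origin at the centre of its underside
- ring_a: bystander: single flat steel sealing ring, 62 mm across, 5 mm thick, lying by the fixture; origin at the centre of its underside
- ring_b: bystander: another such single ring; origin at the centre of its underside
- tape_measure: bystander: orange tape measure, 62 x 62 x 34 mm, lying by the fixture; origin at the centre of its underside
- mouse: bystander: black computer mouse, 100 x 58 x 33 mm, on a black mat; origin at the centre of its underside
- ring_tray: bystander: grey open plastic tray, 200 x 150 x 50 mm; origin at the centre of its underside
- gauge_block: bystander: loose steel gauge block, 70 x 35 x 25 mm, flat on the table; origin at the centre of its underside

How it is judged:
On the way, in this order (a step that is already met when the one before it is completed fails the run):
1. the lock ring's peg is at the locked mark, with the block still home (value of joint lock_ring between -0.1 and 0.1 rad and distance of block from where it was at the start of the episode below 0.004 m), for 0.2 s.
2. the block, still in the slot, is leaned at least 4 degrees to the fixture's +y side (z of block in the frame of nest below 0.053 m and angle between block's own y axis and vertical above 1.641 rad), for 0.02 s.
3. still in the slot, it is leaned at least 4 degrees to the -y side (z of block in the frame of nest below 0.053 m and angle between block's own y axis and vertical below 1.501 rad), for 0.02 s.
4. still in the slot, it is leaned to the +y side again (all of step 2), for 0.02 s.
At the end, for the whole second after the job is handed in: the lock ring is within 0.1 rad of locked; the block is held still in the fingers, touching no part of the fixture, its foot 4 to 41 mm above the top of the slot walls (58 to 95 mm above the table), within 25 mm of the slot's centre and within 8 degrees of upright (value of joint lock_ring between -0.1 and 0.1 rad and z of block in the frame of nest between 0.058 and 0.095 m and horizontal distance between block and nest below 0.025 m and angle between block's own z axis and vertical below 0.14 rad and contact force between the fingers and block above 1 N and contact force between block and nest below 0.1 N and linear speed of block below 0.02 m/s); the arm keeps its last pose, push and grip.
It fails at once if the block is dropped or carried off: more than 80 mm from the fixture's axis, or more than 150 mm up (horizontal distance between block and nest above 0.08 m or z of block in the frame of nest above 0.15 m).
It fails at once if a bystander is pushed more than 20 mm (distance of any of ring_stack, ring_a, ring_b, tape_measure, mouse, ring_tray, gauge_block from where it was at the start of the episode above 0.02 m).
It also fails if it takes over 45 s, if anything falls off the work surface, if the arm or the gripper's body presses on something with over 40 N, if the wrist force passes 120 N, or if a joint passes its speed limit or range.

## Working session

There is one attempt and no reset: what is moved stays moved. The work goes in short steps, Python scripts to look and compute and a shell command to move; the robot and the scene stay as the last step left them, time stands still between calls to the robot, and variables do not carry over. Pictures are saved under pics/ and viewed, at most 10 in all, crops included, and the job is handed in when it is done.

```bash
mkdir -p pics; python3 - <<'E'
from cell import robot
import cv2
s=robot.observe();print(s)
for n in("top","scene"):
    cv2.imwrite(f"pics/{n}0.png",robot.read_camera(n)[:,:,::-1]);print(robot.camera_model(n))
print(robot.camera_model("wrist"))
E
```

```text
{'time': 0.0, 'qpos': array([ 1.00300880e+00,  3.42710809e-01,  1.52503847e+00,  1.10591488e-05,
        1.27541386e+00, -1.45994609e-01]), 'qvel': array([-1.44595104e-03,  8.68983903e-04, -9.00660044e-05,  8.69333022e-04,
        1.21626383e-03,  1.29693493e-03]), 'joint_efforts': array([ 7.29628246e-04, -4.31230009e+01, -2.44230956e+01,  7.18849059e-02,
        5.58155472e-02, -7.97741154e-05]), 'tool_pos': array([0.21468485, 0.47864974, 0.23404366]), 'tool_rot': array([-3.14004041e+00, -2.38932043e-04,  2.71979633e+00]), 'contact_force': array([-0.00717629,  0.5233922 , -0.76936378]), 'torque': array([-0.04800642,  0.01839811,  0.09652045]), 'grip_force': 0.0, 'opening': 0.09182754752933926}
{'camera_matrix': array([[438.35070428,   0.        , 318.54094031],
       [  0.        , 438.35070428, 202.03629915],
       [  0.        ,   0.        ,   1.        ]]), 'position': array([0.29905944, 0.00660878, 1.50214605]), 'attitude': array([-2.95685012,  0.0222491 , -1.57856819])}
{'camera_matrix': array([[368.68981839,   0.        , 318.72957893],
       [  0.        , 368.68981839, 192.78519146],
       [  0.        ,   0.        ,   1.        ]]), 'position': array([1.37784616, 0.20144718, 0.86338687]), 'attitude': array([-2.32384104,  0.01124886,  1.78334883])}
{'camera_matrix': array([[344.72941161,   0.        , 317.3416473 ],
       [  0.        , 344.72941161, 200.98654522],
       [  0.        ,   0.        ,   1.        ]]), 'mount': array([[ 1.03736652e-03, -9.69568476e-01, -2.44818085e-01,
         6.58834492e-02],
       [ 9.99999345e-01,  8.87543043e-04,  7.22299937e-04,
         3.21767030e-04],
       [-4.83032661e-04, -2.44818674e-01,  9.69568762e-01,
        -1.50123891e-01],
       [ 0.00000000e+00,  0.00000000e+00,  0.00000000e+00,
         1.00000000e+00]])}
```

View pics/top0.png

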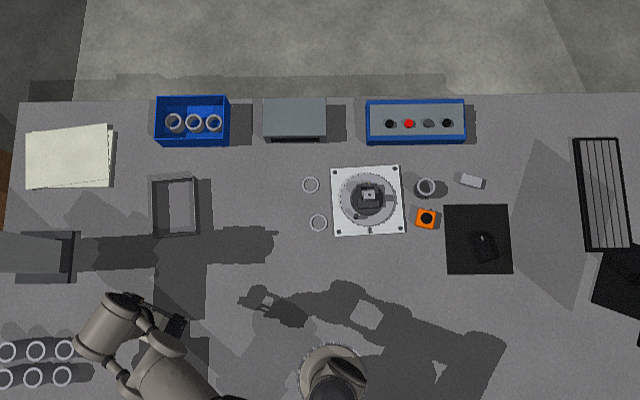

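The top view shows the fixture plate centred near (368,201), with the block near (368,195), the mark near (370,231) and the peg probably near (357,215). The rings are on its left, and the stack and tape are on its right. I'll enlarge it for a closer look.

```bash
cat > h.py <<'E'
import numpy as np
from scipy.spatial.transform import Rotation as R
from cell import robot
def cam(n,s=None):
    m=robot.camera_model(n);K=m["camera_matrix"]
    if n=="wrist":
        s=s or robot.observe();T=np.eye(4);T[:3,:3]=R.from_euler("xyz",s["tool_rot"]).as_matrix();T[:3,3]=s["tool_pos"]
        T=T@m["mount"];return K,T[:3,3],T[:3,:3]
    return K,np.array(m["position"]),R.from_euler("xyz",m["attitude"]).as_matrix()
def ray(c,uv,z):
    K,p,A=c;d=A@np.linalg.solve(K,[uv[0],uv[1],1]);return p+d*(z-p[2])/d[2]
def proj(c,P):
    K,p,A=c;q=K@(A.T@(np.array(P)-p));return q[:2]/q[2]
E
python3 - <<'E'
from h import *
import cv2
c=cam("top")
print([ray(c,p,z) for p,z in(((368,200),.012),((331,168),.012),((400,165),.012),((406,234),.012),((335,237),.012),((370,231),.015),((357,215),.066))])
im=cv2.imread("pics/top0.png")[155:245,310:430]
cv2.imwrite("pics/top0c.png",cv2.resize(im,None,fx=6,fy=6,interpolation=cv2.INTER_CUBIC))
E
```

```text
[array([ 0.58296182, -0.13328218,  0.012     ]), array([ 0.69877988, -0.00705278,  0.012     ]), array([ 0.70629951, -0.24855487,  0.012     ]), array([ 0.46382751, -0.25873565,  0.012     ]), array([ 0.45605152, -0.01751716,  0.012     ]), array([ 0.47498471, -0.13673265,  0.015     ]), array([ 0.52258791, -0.09046298,  0.066     ])]
```

View pics/top0c.png

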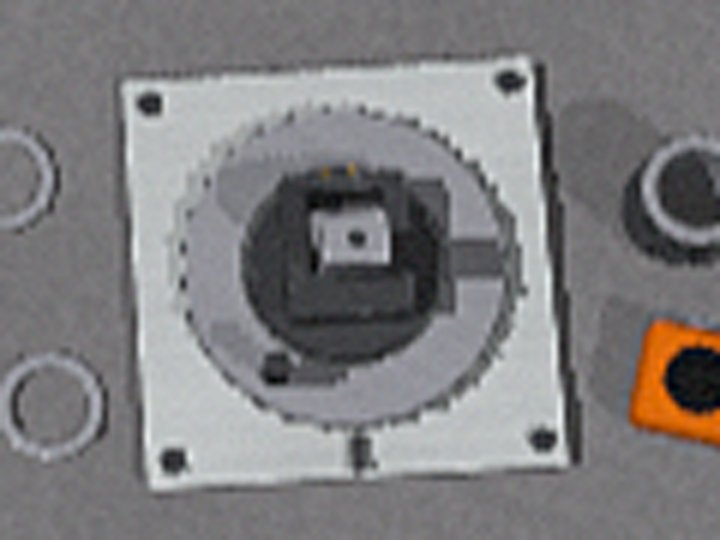

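The crop shows the plate corners at full-image pixels (330.8,168.8), (398.7,164.5), (405,232) and (335.3,236.3). The peg top is at about (355.8,215.2), and the mark is at about (370,230.5).

```bash
cat >> h.py <<'E'
def fit(C): # corners TL TR BR BL in world
    C=np.array(C)[:,:2];o=C.mean(0);u=(C[0]+C[1]-C[2]-C[3])/2; return o,np.arctan2(u[1],u[0])
def rel(P,yaw): # row shift/turn to reach TCP P with tool down at yaw
    s=robot.observe();A=R.from_euler("xyz",s["tool_rot"])
    d=A.inv().apply(np.array(P)-s["tool_pos"]);t=-(yaw-s["tool_rot"][2]);print("row",d.round(4),"turn",round((t+np.pi)%(2*np.pi)-np.pi,4))
def pegang(p,o,psi):
    q=R.from_euler("z",-psi).apply(np.r_[p[:2]-o,0]);return np.arctan2(q[1],-q[0]),np.hypot(*q[:2])
E
python3 - <<'E'
from h import *
c=cam("top")
o,psi=fit([ray(c,p,.012) for p in((330.8,168.8),(398.7,164.5),(405,232),(335.3,236.3))])
p=ray(c,(355.8,215.2),.066);th,r=pegang(p,o,psi)
m=ray(c,(370,230.5),.018)
print(o,psi,p,th,r,m, pegang(m,o,psi))
x=np.array([np.cos(psi),np.sin(psi)])
rel([p[0]-.06*x[0],p[1]-.01,.235],np.pi-th+psi)
E
```

```text
[ 0.58329529 -0.13115939] 0.050095789350382676 [ 0.52196312 -0.08648345  0.066     ] 0.6796458072069232 0.07587867848481239 [ 0.4763352  -0.13649344  0.018     ] (np.float64(0.0002674832552744901), np.float64(0.107093007420722))
row [-4.611e-01 -4.235e-01 -4.000e-04] turn 0.2077
```

```bash
for i in 1 2 3; do python3 -m jog '[[[0,-0.03,-0.028,0,0],[0,-0.06,-0.056,0,0],[0,-0.09,-0.084,0,0],[0,-0.12,-0.112,0,0],[0,-0.15,-0.14,0,0]]]' | tail -c 300; done
python3 -m jog '[[[0,0,0,0,0.1],[0,0,0,0,0.2],[0,0,0,0,0.2]]]'
python3 - <<'E'
from h import *
import cv2
s=robot.observe();c=cam("wrist",s);im=robot.read_camera("wrist");print(s["tool_pos"],s["tool_rot"],s["opening"])
cv2.imwrite("pics/w1.png",im[:,:,::-1])
o=np.array([.5833,-.1312]);psi=.05
A=R.from_euler("z",psi)
for n,v in dict(mark=(-.107,0,.018),block=(0,0,.102),peg=(-.075*np.cos(.68),.075*np.sin(.68),.066),TL=(.12,.12,.012),BL=(-.12,.12,.012),BR=(-.12,-.12,.012)).items(): print(n,proj(c,A.apply(v)+[*o,0]))
E
```

```text
time: 0.52
tool_pos: [0.2944, 0.2881, 0.2344]
tool_rot: [-3.141, -0.0, 2.721]
contact_force: [1.2, -0.1, -0.9]
opening: 0.0628
grip_force: 0.0
time: 0.93
tool_pos: [0.3741, 0.0988, 0.2347]
tool_rot: [3.141, 0.0, 2.72]
contact_force: [0.5, 0.4, -0.6]
opening: 0.0464
grip_force: 0.0
time: 1.35
tool_pos: [0.4537, -0.0905, 0.2345]
tool_rot: [3.141, -0.0, 2.719]
contact_force: [0.7, 0.4, -0.3]
opening: 0.0455
grip_force: 0.0
time: 1.6
tool_pos: [0.4533, -0.0892, 0.2341]
tool_rot: [-3.141, -0.001, 2.514]
contact_force: [-0.4, 1.0, -0.5]
opening: 0.0459
grip_force: 0.0
[ 0.45334062 -0.08915113  0.23408113] [-3.14139369e+00 -1.44843456e-03  2.51447076e+00] 0.04591085277491917
mark [294.54522144 218.74740049]
block [362.0405629  330.86185341]
peg [360.12572673 241.35722137]
TL [492.79582835 298.70208075]
BL [373.75149463 140.58696201]
BR [208.98831477 270.29002361]
```

View pics/w1.png

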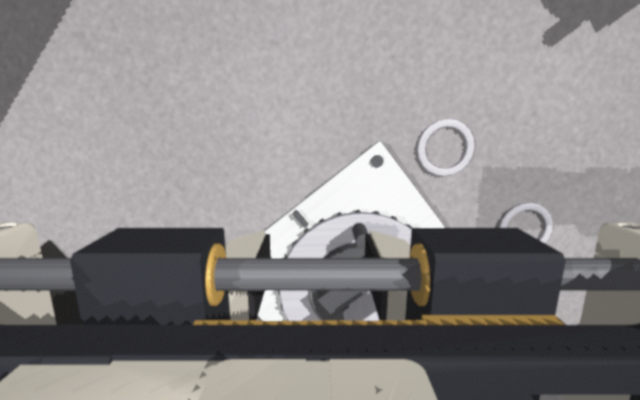

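The wrist view shows the plate's near-left corner at (380,142), the mark at about (300,219) and the peg top at about (360,230). The points are about 6 px to the right of where I predicted.

```bash
python3 - <<'E'
from h import *
import cv2
c=cam("wrist")
for p,z in (((300,219),.018),((380,142),.012),((360,230),.066)): print(ray(c,p,z))
A=R.from_euler("z",.05)
for v in((-.107,0,.018),(-.12,.12,.012)):print(A.apply(v)+[.5833,-.1312,0])
im=cv2.imread("pics/w1.png")[130:320,220:440]
cv2.imwrite("pics/w1c.png",cv2.resize(im,None,fx=3,fy=3,interpolation=cv2.INTER_CUBIC))
E
```

```text
[ 0.48051302 -0.13117969  0.018     ]
[ 0.46212994 -0.01218879  0.012     ]
[ 0.5128927  -0.07965155  0.066     ]
[ 0.47643372 -0.13654777  0.018     ]
[ 0.45745247 -0.01734747  0.012     ]
```

View pics/w1c.png

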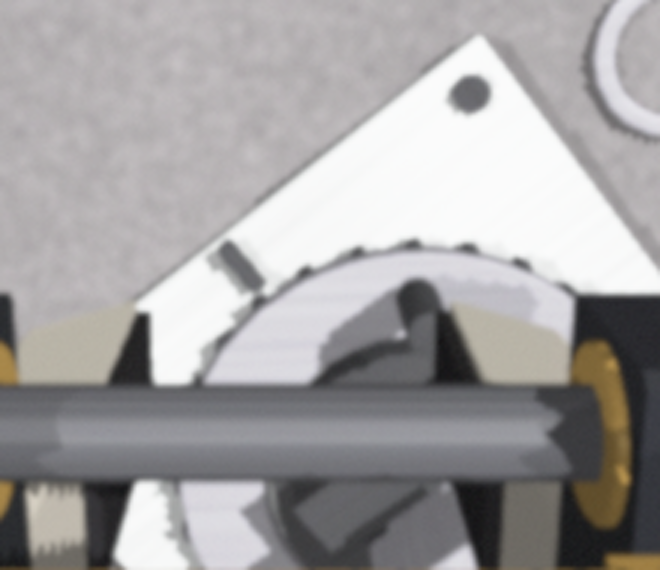

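The crop shows the peg's base end at about (361,225), with its body running down behind the gripper's rod. I'll use the scene camera as a cross-check.

```bash
python3 - <<'E'
from h import *
import cv2
c=cam("wrist");w=R.from_euler("z",.05)
for o in((.5833,-.1312,0),(.5878,-.126,0)):
  for th in(.6,.68,.76):
    for z in(.025,.066): print(o[0],th,z,proj(c,w.apply((-.075*np.cos(th),.075*np.sin(th),z))+o).round(1))
c=cam("scene");
for v in((-.12,.12,.012),(-.12,-.12,.012),(.12,.12,.012),(.12,-.12,.012),(0,0,.102),(-.107,0,.018)):print(proj(c,w.apply(v)+[.5833,-.1312,0]).round(1))
x,y=proj(c,[.58,-.13,.03]).astype(int);print(x,y)
im=cv2.imread("pics/scene0.png")[y-65:y+65,x-90:x+90]
cv2.imwrite("pics/sc.png",cv2.resize(im,None,fx=4,fy=4,interpolation=cv2.INTER_CUBIC))
E
```

```text
0.5833 0.6 0.025 [349.4 228.6]
0.5833 0.6 0.066 [353.2 242. ]
0.5833 0.68 0.025 [354.9 228.5]
0.5833 0.68 0.066 [359.3 241.9]
0.5833 0.76 0.025 [360.3 228.7]
0.5833 0.76 0.066 [365.4 242.1]
0.5878 0.6 0.025 [355.6 229.2]
0.5878 0.6 0.066 [360.2 242.6]
0.5878 0.68 0.025 [361.1 229. ]
0.5878 0.68 0.066 [366.3 242.5]
0.5878 0.76 0.025 [366.6 229.3]
0.5878 0.76 0.066 [372.4 242.8]
[315.8 185.4]
[248.8 178.6]
[302.3 238.6]
[225.5 229.4]
[270.5 185.6]
[280.9 183.1]
273 201
```

View pics/sc.png

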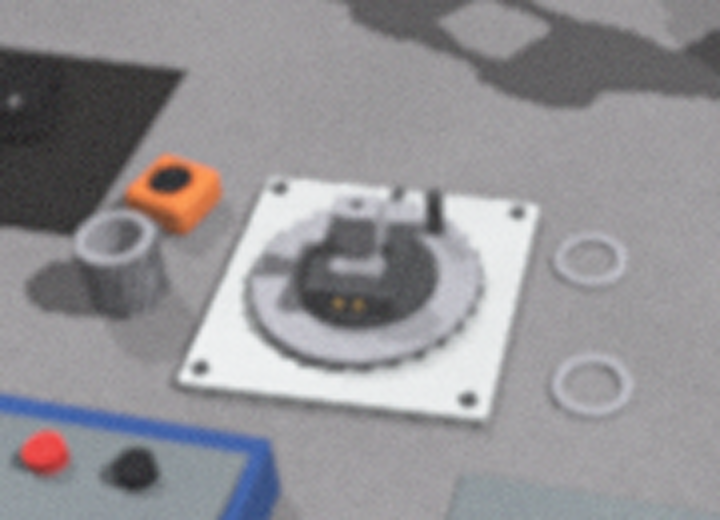

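The scene view puts the corners about 2 px from the top-camera estimate. The wrist estimate lies between the two, so I'll use nest ≈ (0.588,-0.126), yaw 0.05 and ring angle ≈ 0.68.

```bash
python3 -c "
from h import *
rel([.5272,-.0818,.042],2.512)"
```

```text
row [-0.0564  0.0486  0.1922] turn 0.0089
```

```bash
python3 -m jog '[[[0,-0.028,0.024,0.01,0],[0,-0.056,0.048,0.03,0],[0,-0.056,0.048,0.07,0],[0,-0.056,0.048,0.11,0],[0,-0.056,0.048,0.13,0]]]'
python3 - <<'E'
from h import *
import cv2
c=cam("wrist");im=robot.read_camera("wrist")
w=R.from_euler("z",.05)
for n,v in dict(mark=(-.107,0,.018),BL=(-.12,.12,.012),peg=(-.075*np.cos(.68),.075*np.sin(.68),.066),pegb=(-.075*np.cos(.68),.075*np.sin(.68),.025)).items(): print(n,proj(c,w.apply(v)+[.5878,-.126,0]).round(1))
cv2.imwrite("pics/w2.png",im[:,:,::-1])
E
```

```text
time: 2.07
tool_pos: [0.525, -0.0804, 0.1003]
tool_rot: [-3.14, -0.006, 2.525]
contact_force: [-0.5, 0.5, -0.0]
opening: 0.0461
grip_force: 0.0
mark [220.8 202.6]
BL [346.5  75.5]
peg [317.  238.9]
pegb [317.2 218.2]
```

View pics/w2.png

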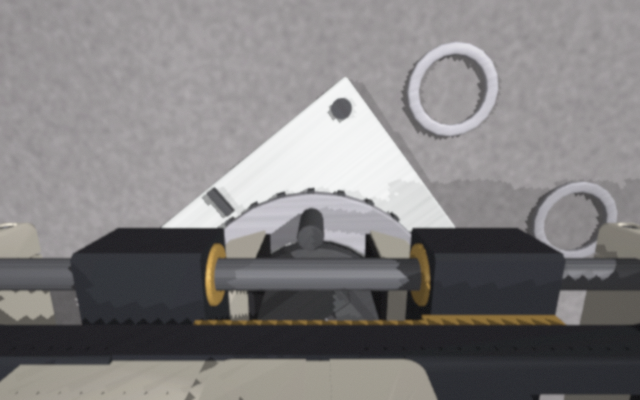

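The close view shows the mark at (219,202), as predicted. The peg sits between the fingers at about u=311, roughly 4 mm left of prediction, so the ring angle is about 0.63. I'll descend and grip.

```bash
python3 -m jog '[[[0,0,-0.003,0.03,0],[0,0,-0.003,0.057,0],[-1,0,-0.003,0.057,0],[-1,0,-0.003,0.057,0],[-1,0,-0.003,0.057,0]]]' 25
python3 -m jog '[[[-1,0,0,0,0],[-1,0,0,0,0]]]'
python3 - <<'E'
from h import *
s=robot.observe();o=np.array([.5878,-.126]);th,r=pegang(s["tool_pos"],o,.05);print(th,r,s["tool_rot"][2])
A=R.from_euler("xyz",s["tool_rot"])
for f in(.2,.4,.6,.8,1):
    t=th*(1-f);p=np.r_[o+.05*0+(R.from_euler("z",.05).apply((-r*np.cos(t),r*np.sin(t),0)))[:2],s["tool_pos"][2]]
    print(A.inv().apply(p-s["tool_pos"]).round(4),-(round(th*f,3)))
E
```

```text
time: 2.53
tool_pos: [0.5264, -0.0845, 0.0496]
tool_rot: [3.141, 0.002, 2.521]
contact_force: [0.7, 1.2, 1.0]
opening: 0.031
grip_force: 0.0
time: 2.7
tool_pos: [0.5263, -0.0848, 0.0496]
tool_rot: [3.141, 0.003, 2.521]
contact_force: [-2.5, -3.2, 2.5]
opening: 0.0171
grip_force: 2.0
0.6402621997149732 0.07403752942940477 2.5206581372609502
[-0.0009 -0.0094 -0.    ] -0.128
[-0.003  -0.0187 -0.    ] -0.256
[-0.0062 -0.0276 -0.    ] -0.384
[-0.0106 -0.036   0.    ] -0.512
[-0.016  -0.0438  0.    ] -0.64
```

```bash
python3 -m jog '[[[-1,0,0,0,0],[-1,-0.0005,-0.006,0,-0.08],[-1,-0.001,-0.0115,0,-0.16],[-1,-0.0022,-0.0175,0,-0.24],[-1,-0.004,-0.0232,0,-0.32]]]' 25
python3 - <<'E'
from h import *
s=robot.observe();o=np.array([.5878,-.126]);th,r=pegang(s["tool_pos"],o,.05);print(th,r,s["tool_rot"][2])
A=R.from_euler("xyz",s["tool_rot"])
for f in(.25,.5,.75,1):
    t=th*(1-f);p=np.r_[o+(R.from_euler("z",.05).apply((-r*np.cos(t),r*np.sin(t),0)))[:2],s["tool_pos"][2]]
    print(A.inv().apply(p-s["tool_pos"]).round(4),-(round(th*f,3)))
E
```

```text
time: 3.12
tool_pos: [0.5162, -0.1056, 0.0495]
tool_rot: [3.141, 0.004, 2.844]
contact_force: [0.6, 3.6, 6.2]
opening: 0.0157
grip_force: 25.0
0.3268649624183525 0.07447859235274769 2.8437287939205467
[-0.0004 -0.0061 -0.    ] -0.082
[-0.0012 -0.0121 -0.    ] -0.163
[-0.0026 -0.018  -0.    ] -0.245
[-0.0044 -0.0238 -0.    ] -0.327
```

```bash
python3 -m jog '[[[-1,-0.0004,-0.006,0,-0.08],[-1,-0.0012,-0.012,0,-0.163],[-1,-0.0026,-0.018,0,-0.245],[-1,-0.0044,-0.0238,0,-0.327],[-1,-0.0044,-0.0238,0,-0.327]]]' 25
python3 - <<'E'
from h import *
import cv2
s=robot.observe();c=cam("wrist",s);im=robot.read_camera("wrist")
o=np.array([.5878,-.126]);th,r=pegang(s["tool_pos"],o,.05);print(th,r,s["tool_rot"][2])
w=R.from_euler("z",.05)
for v in((-.107,0,.018),(-.118,0,.018),(-.096,0,.018),(-.075,0,.025)): print(proj(c,w.apply(v)+[.5878,-.126,0]).round(1))
cv2.imwrite("pics/w3.png",cv2.resize(im[90:290,200:440,::-1],None,fx=3,fy=3))
E
```

```text
time: 3.53
tool_pos: [0.5131, -0.1308, 0.0495]
tool_rot: [-3.14, 0.003, -3.112]
contact_force: [-1.9, -2.0, 6.4]
opening: 0.0153
grip_force: 25.0
-0.014498647713088928 0.07484798032969396 -3.1122953544366383
[317.1 178.4]
[316.7 157.8]
[317.5 198.4]
[318.3 239.4]
```

View pics/w3.png

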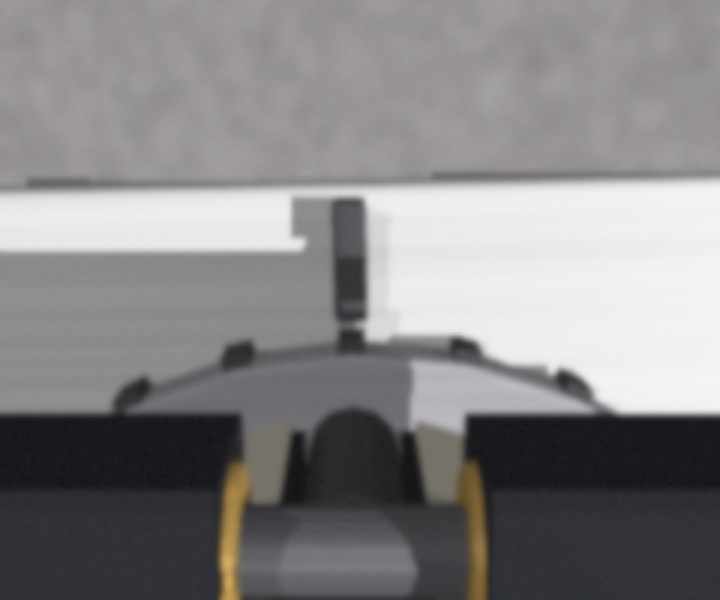

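The locked view has the bar at u≈316 and the peg at u≈317, so they are aligned and match the measured angle of about -0.01. I'll release, go up, then turn the tool to grip across x. The tool can't tilt, so the block has to pivot between the pads as I move along y.

```bash
python3 -m jog '[[[0,0,0,0,0],[0,0,0,0,0],[0,0,0,0,0],[0,0,0,-0.02,0],[0,0,0,-0.06,0]]]'
python3 -m jog '[[[0,0,0,-0.04,0.12],[0,0,0,-0.06,0.24],[0,0,0,-0.06,0.36],[0,0,0,-0.06,0.48],[0,0,0,-0.06,0.6]]]'|sed -n 2,3p
python3 -m jog '[[[0,0,0,0,0.12],[0,0,0,0,0.24],[0,0,0,0,0.36],[0,0,0,0,0.48],[0,0,0,0,0.6]]]'|sed -n 2,3p
python3 -m jog '[[[0,0,0,0,0.12],[0,0,0,0,0.24],[0,0,0,0,0.36],[0,0,0,0,0.36]]]'
python3 - <<'E'
from h import *
import cv2
s=robot.observe();c=cam("wrist",s);im=robot.read_camera("wrist")
rel([.5878,-.126,s["tool_pos"][2]],np.pi/2+.04)
w=R.from_euler("z",.045)
for v in((-.12,.12,.012),(.12,.12,.012),(0,.018,.102)): print(proj(c,w.apply(v)+[.5878,-.126,0]).round(1))
cv2.imwrite("pics/w4.png",im[:,:,::-1])
E
```

```text
time: 4.0
tool_pos: [0.5093, -0.1284, 0.1044]
tool_rot: [3.137, -0.009, -3.116]
contact_force: [0.4, -1.0, -0.5]
opening: 0.0431
grip_force: 0.0
tool_pos: [0.5122, -0.1295, 0.1684]
tool_rot: [3.141, 0.001, 2.561]
tool_pos: [0.512, -0.1294, 0.1676]
tool_rot: [-3.141, -0.0, 1.961]
time: 5.17
tool_pos: [0.512, -0.1294, 0.1676]
tool_rot: [-3.141, -0.0, 1.603]
contact_force: [0.4, -1.3, -0.1]
opening: 0.0461
grip_force: 0.0
row [0.0006 0.0758 0.    ] turn -0.0016
[262.1  47. ]
[554.5  43.3]
[435.7 189.9]
```

View pics/w4.png

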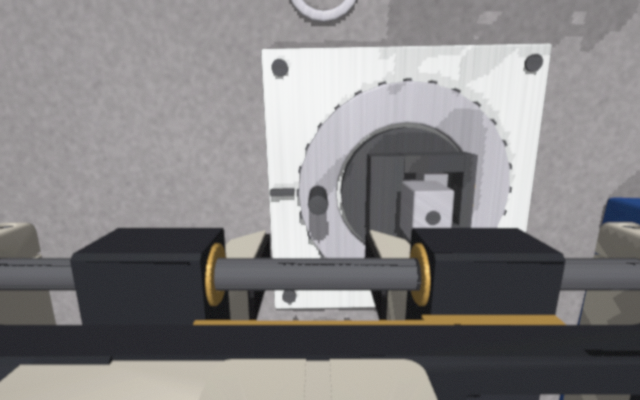

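The view shows the plate corners at (263,50) and (550,44), and the hole in the block's top at (432,217). All are within a few pixels of prediction.

```bash
python3 - <<'E'
from h import *
c=cam("wrist")
b=ray(c,(432,217),.102);print(b,[ray(c,p,.012) for p in((263,50),(550,44))])
rel([b[0],b[1],.078],np.pi/2+.035)
E
```

```text
[ 0.58669526 -0.12576972  0.102     ] [array([ 0.46253919, -0.01417154,  0.012     ]), array([ 6.97891005e-01, -2.95747473e-04,  1.20000000e-02])]
row [0.0008 0.0748 0.0896] turn 0.0034
```

```bash
python3 -m jog '[[[0,0.0008,0.0375,0,-0.013],[0,0.0008,0.0748,0.01,-0.013],[0,0.0008,0.0748,0.05,-0.013],[0,0.0008,0.0748,0.08,-0.013],[0,0.0008,0.0748,0.092,-0.013]]]'
python3 -m jog '[[[-1,0,0,0,0],[-1,0,0,0,0],[-1,0,0,0,0],[-1,0,0,0,0]]]' 20
```

```text
time: 5.63
tool_pos: [0.5848, -0.1251, 0.071]
tool_rot: [-3.135, -0.003, 1.625]
contact_force: [-0.9, 0.4, -1.6]
opening: 0.0459
grip_force: 0.0
time: 5.97
tool_pos: [0.5872, -0.1265, 0.0774]
tool_rot: [3.14, 0.001, 1.621]
contact_force: [1.8, 0.2, -0.1]
opening: 0.0259
grip_force: 20.0
```

```bash
python3 -m jog '[[[-1,0,0,0,0],[-1,0.003,0,-0.0004,0],[-1,0.006,0,-0.001,0],[-1,0.009,0,-0.0015,0],[-1,0.009,0,-0.0015,0]]]' 50
python3 - <<'E'
from h import *
import cv2
s=robot.observe();print(s["torque"],s["contact_force"]);im=robot.read_camera("wrist");cv2.imwrite("pics/w5.png",cv2.resize(im[120:290,200:440,::-1],None,fx=3,fy=3))
im=robot.read_camera("scene");cv2.imwrite("pics/s5.png",cv2.resize(im[150:250,215:335,::-1],None,fx=6,fy=6,interpolation=cv2.INTER_CUBIC))
E
```

```text
time: 6.38
tool_pos: [0.587, -0.1227, 0.0779]
tool_rot: [3.14, 0.009, 1.621]
contact_force: [-1.3, -20.9, -5.9]
opening: 0.0257
grip_force: 50.0
[-4.11512098  0.43616019 -0.05828625] [ -1.33849045 -20.89064885  -5.90836053]
```

View pics/s5.png

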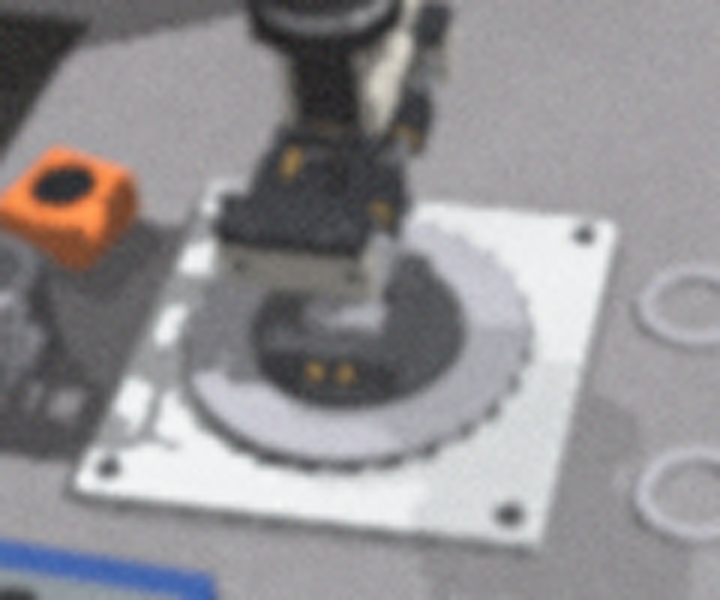

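The scene view shows the fingers on the block. They hide it, and the lean is still small. Measured travel is 3.8 mm at 21 N, so the arm is compliant and I'll push further.

```bash
python3 -m jog '[[[-1,0,0,0,0],[-1,0.003,0,0,0],[-1,0.006,0,-0.001,0],[-1,0.006,0,-0.001,0],[-1,0.006,0,-0.001,0]]]'
python3 - <<'E'
from h import *
import cv2
s=robot.observe();print(s["torque"],s["contact_force"]);im=robot.read_camera("wrist");cv2.imwrite("pics/w6.png",np.vstack([cv2.resize(cv2.imread("pics/w5.png"),(480,340))[:250],cv2.resize(im[120:290,200:440,::-1],(480,340))[:250]]))
E
```

```text
time: 6.9
tool_pos: [0.5867, -0.1169, 0.0784]
tool_rot: [3.14, 0.009, 1.62]
contact_force: [-0.1, -21.7, -10.4]
opening: 0.0256
grip_force: 50.0
[-4.24967131  0.25156835  0.00455982] [ -0.10433583 -21.74836432 -10.43412773]
```

View pics/w6.png

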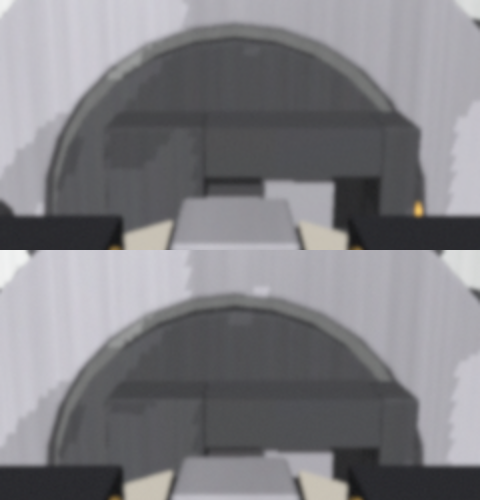

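The wrist view shows the head still squarely between the pads and moved on. 22 N at 58 mm is about 1.26 N m, which matches the stated leaning moment. 9.6 mm of travel is a lean of roughly 9.5° to +y. Now I'll swing to the other side with some lift.

```bash
python3 -m jog '[[[-1,-0.006,0,-0.002,0],[-1,-0.012,0,-0.0025,0],[-1,-0.018,0,-0.003,0],[-1,-0.024,0,-0.004,0],[-1,-0.028,0,-0.005,0]]]' 60
python3 -m jog '[[[-1,0,0,0,0],[-1,0,0,0,0]]]'
```

```text
time: 7.37
tool_pos: [0.5873, -0.1319, 0.0809]
tool_rot: [-3.14, -0.013, 1.619]
contact_force: [8.6, 25.9, -17.3]
opening: 0.0255
grip_force: 60.0
time: 7.53
tool_pos: [0.5873, -0.1324, 0.0809]
tool_rot: [-3.14, -0.011, 1.62]
contact_force: [7.3, 21.4, -14.2]
opening: 0.0254
grip_force: 60.0
```

```bash
python3 -m jog '[[[-1,-0.003,0,0,0],[-1,-0.005,0,-0.001,0],[-1,-0.005,0,-0.001,0]]]' 60
python3 -m jog '[[[-1,0.006,0,-0.001,0],[-1,0.012,0,-0.002,0],[-1,0.018,0,-0.003,0],[-1,0.024,0,-0.004,0],[-1,0.03,0,-0.005,0]]]' 60
python3 -m jog '[[[-1,0.002,0,0,0],[-1,0.002,0,0,0]]]'
```

```text
time: 7.78
tool_pos: [0.5875, -0.136, 0.0814]
tool_rot: [-3.14, -0.014, 1.62]
contact_force: [9.2, 26.4, -16.9]
opening: 0.0258
grip_force: 60.0
time: 8.2
tool_pos: [0.5867, -0.1196, 0.0868]
tool_rot: [3.141, 0.009, 1.62]
contact_force: [5.2, -23.9, -25.0]
opening: 0.0254
grip_force: 60.0
time: 8.37
tool_pos: [0.5866, -0.1175, 0.0872]
tool_rot: [3.141, 0.008, 1.621]
contact_force: [5.5, -20.7, -23.3]
opening: 0.0256
grip_force: 60.0
```

```bash
python3 - <<'E'
from h import *
import cv2
a=cv2.imread("pics/w6.png",0)[250:,:];b=cv2.cvtColor(cv2.resize(robot.read_camera("wrist")[120:290,200:440],(480,340))[:250],cv2.COLOR_RGB2GRAY)
for n,i in(("old",a),("new",b)): print(n,i[180:250:3,210:260].mean(1).astype(int))
for n,i in(("old",a),("new",b)): print(n,i[235,120:360:8])
E
```

```text
old [ 79  79  79  79  79  74  65  70  85 115 137 142 143 143 142 143 143 143
 143 143 145 157 180 188]
new [ 82  78  62  48  48  60  84 120 140 143 144 144 144 144 144 144 144 144
 145 151 174 189 186 183]
old [ 42 178 193 195 194 194 157 115 143 145 147 146 146 144 143 144 143 143
 143 142 143 143  81 180 193 194 194 192 163  26]
new [ 40 178 192 195 194 194 162 137 147 148 149 148 147 147 146 146 145 146
 146 144 146 146 101 180 193 194 194 191 164  26]
```

```bash
python3 -m jog '[[[-1,-0.008,0,-0.001,0],[-1,-0.016,0,-0.002,0],[-1,-0.024,0,-0.003,0],[-1,-0.03,0,-0.004,0],[-1,-0.03,0,-0.004,0]]]' 60
python3 -m jog '[[[-1,0,0,0,0]]]'
```

```text
time: 8.83
tool_pos: [0.5874, -0.1365, 0.0904]
tool_rot: [-3.14, -0.011, 1.619]
contact_force: [7.6, 17.9, -16.5]
opening: 0.026
grip_force: 60.0
time: 8.92
tool_pos: [0.5874, -0.1364, 0.0904]
tool_rot: [-3.14, -0.01, 1.62]
contact_force: [7.4, 17.6, -17.3]
opening: 0.0257
grip_force: 60.0
```

```bash
python3 -m jog '[[[-1,0.007,0,-0.001,0],[-1,0.014,0,-0.002,0],[-1,0.021,0,-0.0035,0],[-1,0.026,0,-0.005,0],[-1,0.026,0,-0.005,0]]]' 60
python3 -m jog '[[[-1,-0.007,0,-0.001,0],[-1,-0.014,0,-0.002,0],[-1,-0.02,0,-0.0035,0],[-1,-0.024,0,-0.005,0],[-1,-0.024,0,-0.005,0]]]' 60
```

```text
time: 9.33
tool_pos: [0.5865, -0.1196, 0.0954]
tool_rot: [-3.141, 0.006, 1.621]
contact_force: [6.2, -15.6, -25.9]
opening: 0.0256
grip_force: 59.9
time: 9.75
tool_pos: [0.587, -0.1346, 0.0989]
tool_rot: [-3.139, -0.011, 1.619]
contact_force: [9.3, 17.0, -26.8]
opening: 0.0256
grip_force: 59.9
```

```bash
python3 -m jog '[[[-1,0.006,0,-0.001,0],[-1,0.011,0,-0.002,0],[-1,0.015,0,-0.002,0],[-1,0.015,0,-0.002,0]]]' 60
```

```text
time: 10.08
tool_pos: [0.5867, -0.1274, 0.1015]
tool_rot: [-3.14, 0.004, 1.621]
contact_force: [7.4, -11.6, -29.8]
opening: 0.0255
grip_force: 59.9
```

```bash
python3 -m jog '[[[-1,0,0,-0.003,0],[-1,0,0,-0.006,0],[-1,0,0,-0.009,0],[-1,0,0,-0.009,0]]]' 60
```

```text
time: 10.42
tool_pos: [0.5861, -0.1252, 0.1119]
tool_rot: [-3.138, -0.002, 1.62]
contact_force: [-0.7, 0.3, -1.9]
opening: 0.0257
grip_force: 60.0
```

```bash
python3 -m jog '[[[-1,0,0,-0.004,0],[-1,0,0,-0.007,0],[-1,0,0,-0.007,0],[-1,0,0,-0.007,0]]]' 60
python3 - <<'E'
from h import *
import cv2
s=robot.observe();c=cam("wrist",s);im=robot.read_camera("wrist")
cv2.imwrite("pics/w7.png",im[:,:,::-1]);g=cv2.cvtColor(im,cv2.COLOR_RGB2GRAY)
print(g[120:262:2,312:324].mean(1).astype(int))
A=R.from_euler("z",.05);t=s["tool_pos"]
b0=np.array([*t[:2],t[2]-.0774+.030])
for y0 in(0,):
 for slip in(0,.005):
  for lean in(-8,0,8):
    L=R.from_euler("x",-lean,degrees=True)  # lean to +y about grasp
    gp=np.array([0,0,.058+slip])
    f=lambda v:proj(c,A.apply(L.apply(np.array(v)-gp))+b0+[0,0,.058]).round(1)[1]
    print(slip,lean,"headtop",f((0,.018,.072)),"headbot",f((0,.018,.036)),"foot",f((0,.012,.036)),f((0,.012,0)))
E
```

```text
time: 10.75
tool_pos: [0.5874, -0.1252, 0.1228]
tool_rot: [3.139, 0.001, 1.62]
contact_force: [0.8, 0.2, -2.2]
opening: 0.0256
grip_force: 60.0
[203 202 190 143 120 115  90  93  93  87  82  81  81  81  81  82  81  81
  81  81  80  73  72  82  92  92  93  92  93  93  91  90  89  72  46  45
  45  44  44  44  44  76 142 152 153 153 153 153 153 153 153 154 154 154
 154 154 154 161 187 185 174 173 174 174 174 174 173 172 164 115  96]
0 -8 headtop 249.3 headbot 211.1 foot 222.5 195.5
0 0 headtop 241.9 headbot 215.3 foot 227.0 207.7
0 8 headtop 235.2 headbot 220.2 foot 232.1 220.3
0.005 -8 headtop 242.9 headbot 207.0 foot 218.1 192.5
0.005 0 headtop 237.4 headbot 212.5 foot 223.8 205.5
0.005 8 headtop 232.7 headbot 218.6 foot 230.2 219.0
```

```bash
python3 - <<'E'
import cv2
g=cv2.imread("pics/w7.png",0)
for v in(190,197,206,220,231):print(v,g[v-1:v+2,270:366:2].mean(0).astype(int))
E
python3 - <<'E'
from h import *
s=robot.observe();c=cam("wrist",s);t=s["tool_pos"];A=R.from_euler("z",.05)
for slip in(0,.005,.01):
    b=np.array([*t[:2],t[2]-.0474-slip]);print(slip,b[2],[proj(c,A.apply((x,y,z))+b)[0].round(1) for y,z in((.018,.072),(.018,.036),(.012,0)) for x in((-.013,.013) if z else(-.008,.008))])
E
```

```text
190 [ 90  90  90  91  90  87  90  90  89  89  90  87  89  87  87  89  88  65
  44  44  43  45  45  44  45  45  43  50 106 159 166 166 166 166 166 165
 165 165 163 157 156 156 130  53  43  43  44  46]
197 [ 90  89  89  91  89  87  88  90  90  90  88  88  89  88  88  89  88  67
  42  42  44  43  45  44  44  43  44  50 108 166 172 172 172 172 171 171
 171 172 172 172 171 169 128  51  43  43  43  44]
206 [ 91  91  89  92  89  87  89  91  89  89  89  88  88  87  88  90  91 117
 149 151 152 151 151 151 151 151 152 151 152 152 154 167 171 171 171 170
 172 172 171 171 171 168 115  48  42  44  44  44]
220 [ 89  91  90  92  90  89  88  90  90  90 120 148 153 154 157 155 156 156
 155 154 154 154 155 152 153 152 152 151 152 152 152 151 151 150 151 153
 151 149 186 196 196 190 129  77  76  78  80  81]
231 [ 91  94 102 115 129 143 159 169 138 139 154 154 155 157 158 158 158 157
 157 156 155 154 155 155 153 153 152 151 152 153 154 153 153 152 152 154
 154 153 148 165 187 190 157 124 108  96  86  80]
0 0.07495927669369787 [np.float64(284.3), np.float64(351.5), np.float64(291.0), np.float64(344.2), np.float64(304.0), np.float64(330.9)]
0.005 0.06995927669369786 [np.float64(285.4), np.float64(350.2), np.float64(291.7), np.float64(343.5), np.float64(304.2), np.float64(330.6)]
0.01 0.06495927669369787 [np.float64(286.5), np.float64(349.1), np.float64(292.4), np.float64(342.7), np.float64(304.5), np.float64(330.3)]
```

```bash
python3 - <<'E'
import cv2,numpy as np
g=cv2.imread("pics/w7.png",0)
for v in range(200,260,2):
    r=g[v,270:366].astype(int);print(v,r[24:33].mean().astype(int),r[62:67].mean().astype(int),r[45:50].mean().astype(int), "left edge",270+next((i for i in range(96) if (r[i:i+4]>135).all()),-1))
E
python3 - <<'E'
from h import *
from scipy.optimize import least_squares
s=robot.observe();c=cam("wrist",s);t=s["tool_pos"];A=R.from_euler("z",.05)
def f(p,lean,z):
    L=R.from_euler("x",-lean,degrees=True);b=t+[0,0,.011]
    return [proj(c,A.apply(L.apply([0,y,h-.058-z]) +[0,p,0])+b)[1] for y,h in((.018,.072),(.018,.036),(.012,0))]
for obs in((234,211,203),(234,213,203),(234,215,203)):
    r=least_squares(lambda q:np.array(f(q[0]/1e3,q[1],q[2]/1e3))-obs,[0,0,0]);print(obs,r.x,r.cost)
    for z in(0,5,10):
        r=least_squares(lambda q:np.array(f(q[0]/1e3,q[1],z/1e3))-obs,[0,0]);print("  slip",z,r.x,r.cost)
E
```

```text
200 89 171 43 left edge 327
202 88 171 75 left edge 327
204 89 171 141 left edge 306
206 89 169 152 left edge 305
208 90 169 152 left edge 305
210 103 166 152 left edge 304
212 145 153 152 left edge 294
214 153 151 153 left edge 293
216 154 151 153 left edge 292
218 154 150 153 left edge 292
220 155 150 153 left edge 291
222 156 151 154 left edge 291
224 155 152 153 left edge 290
226 156 152 153 left edge 290
228 156 152 154 left edge 289
230 157 152 154 left edge 289
232 157 153 154 left edge 276
234 165 159 161 left edge 270
236 191 186 188 left edge 270
238 187 183 184 left edge 270
240 174 170 174 left edge 270
242 173 168 173 left edge 270
244 172 168 174 left edge 270
246 171 169 174 left edge 270
248 171 170 174 left edge 270
250 172 171 173 left edge 270
252 174 172 172 left edge 270
254 174 173 171 left edge 270
256 166 166 164 left edge 270
258 115 115 114 left edge 269
(234, 211, 203) [-9.86215803 -2.37440674 35.33520104] 8.077935669463161e-28
  slip 0 [3.0045186  0.44735681] 0.9823211066783097
  slip 5 [1.38973947 0.04423195] 0.6833948419108155
  slip 10 [-0.29380799 -0.35746836] 0.450661200810953
(234, 213, 203) [-42.39837346  -7.2935174  100.69608136] 4.0389678347315804e-28
  slip 0 [2.71701133 0.64999592] 4.560487999895327
  slip 5 [1.10915209 0.24598537] 3.887912438646573
  slip 10 [-0.56774236 -0.15664624] 3.301649730093822
(234, 215, 203) [-134.07455506  -16.74726291  228.32964482] 1.688314081194516e-20
  slip 0 [2.42927456 0.85294823] 10.7580050208272
  slip 5 [0.82837034 0.44805438] 9.714956725449925
  slip 10 [-0.84183383  0.04450101] 8.778049879695242
```

```bash
python3 -m jog '[[[-1,0,0,-0.002,0],[-1,0,0,-0.004,0],[-1,0,0,-0.004,0],[-1,0,0,-0.004,0],[-1,0,0,-0.004,0]]]' 60
python3 -m jog '[[[-1,0,0,0,0],[-1,0,0,0,0],[-1,0,0,0,0],[-1,0,0,0,0],[-1,0,0,0,0]]]'
python3 -c "
from cell import robot
print(robot.hand_in())"
```

```text
time: 11.22
tool_pos: [0.5868, -0.1252, 0.1252]
tool_rot: [-3.142, -0.0, 1.62]
contact_force: [-0.4, 0.3, -1.9]
opening: 0.0256
grip_force: 60.0
time: 11.63
tool_pos: [0.5868, -0.1252, 0.1252]
tool_rot: [-3.142, -0.0, 1.62]
contact_force: [0.5, 0.1, -2.5]
opening: 0.026
grip_force: 60.0
the job is handed in; nothing more can be done
None
```

I handed the job in at 11.6 s, but no verdict came back: the ring was turned to the mark, the block was rocked about 6–10° three times to each side until it came free, and it ended held still and upright (within about 1° by the wrist camera) about 1–2.5 cm above the slot walls; I gripped it across its 26 mm side rather than the 36 mm one, because the tool can't tilt and the block had to pivot in the pads.

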